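# Pin the keeper bar over the specimen tin

### The arm

A 7-joint arm with a two-finger parallel gripper is mounted at the origin on a cart in front of the work surface, level with it; the furniture and walls round the work are solid. World frame = base frame: x ahead of the robot, y to its left, z up, the work surface at z = 0. Lengths are in mm, angles in rad, forces in N, time in s.
With the tool pointing down it reaches from about 350 to 900 mm from the base axis. Payload 19.9 kg.
Tool frame: the origin (TCP) lies between the finger pads; the fingertips stand 17 mm ahead of it and the grasp point (between the pads) lies 2 mm behind it (robot.tips_ahead is the distance from the TCP to the fingertips, in mm); z points along the fingers, y is the line along which they close (so a half turn about z gives the same grasp; the last joint's range is limited). The gripper opens to 85 mm and grips with 20 to 120 N. Pads are 22 mm wide; open, the fingers measure 114 mm over their backs; the gripper's body (76 mm by 85 mm) begins 54 mm behind the grasp point. The pads swing forward as they close: fully open they stand 13 mm farther back than shut.
Start: joints at [1.194, 0.417, -0.01, 1.614, 0.005, 1.111, -0.053], TCP at [205.358, -590.281, 248.26] pointing down, gripper open.
Joint ranges: [-2.81, 2.81], [-0.39, 2.02], [-1.27, 1.25], [0.06, 2.57], [-1.19, 4.33], [0.19, 2], [-2.82, 2.82]. Speed limits (rad/s): [1.89, 1.89, 2.39, 2.39, 3.01, 3.01, 3.01].

### API

Orientations are given as a unit quaternion [w, x, y, z].
In Python, from cell import robot, camera, camera_params, sign_off gives the robot as it stands. The module is installed in compiled form; this text tells all that it offers.
- The arm moves only by the tool carry_out, never from a script. Its argument "series" is a list of rows, each a list of 3 entries, a list of its own where there are three numbers: the finger opening in mm, from 0 to 85.4, then the shift along the tool's x, y, z in mm, then the turn, a rotation vector about the tool's x, y, z in rad. A call has 1 to 5 rows; each row shifts and turns the commanded pose from where the row before left it, along the tool's axes as they then stand; what a row does not reach is not made up. A row lasts 1/8 s, in which the tool goes at most 62.5 mm and 10.7 degrees, less where a joint would pass 70% of its speed; a pose out of reach is approached as far as the arm can. A call with a gripper value outside its range is refused whole. The fingers move at their own pace and stop on an object; "squeeze" is the grip in N (left out, the last holds). Time passes only in rows, so rows that do not move let the fingers close. It gives the time, the measured TCP pose, the force, the opening and the grip force at its end, in the units of the state.
- robot.observe(): the state, without advancing time (a new reading comes with each control period).
- camera(name): name is "scene" or "top"; returns the picture (384x512x3 uint8, red, green, blue); there is no depth.
- camera_params(name): a dict with "vfov" (degrees; the focal length in pixels is half the picture's height over the tangent of half this angle, whatever the lens; pixels are square), "cx", "cy" (the principal point, pixels), "k1" (the pictures are not rectified: a ray, as slopes to the right and down, at radius r is drawn at 1 + k1 r^2 times it, then the intrinsics apply), "rvec" (rotation vector, rad) and "tvec" (3), from world to camera coordinates, as OpenCV has them. Camera axes: x right, y down, z forward; pixel columns grow to the right and rows downward; lengths in mm; the calibration is good to about 2 mm. A picture is of the moment at which its call begins. camera_params takes no time and is no camera call.
- sign_off(): hands the job in; it is judged then, once.
The state is a dict: "time_s": time; "q": joint angles; "qvel": joint speeds; "effort": joint torques, N m; "tool_pos": TCP position; "ee_rot": TCP orientation; "force": force on the tool from outside, world axes, zero at the start; "moment": the same for the moment, N m; "gripper_width": finger opening in mm; "finger_force": force on a finger pad.
Only numpy, scipy, OpenCV 4.12 (cv2) and the standard library are available. Lean on these libraries where they do the work, as an engineer would, in place of code of your own. Each camera call takes 0.05 s, during which the arm holds its last target. There are 200 camera calls.

### The job

Make the red specimen tin safe for transport: swing the keeper bar closed over it against its stop, then take the orange-handled pin from its stand and thread it down through the upper ear, the bar's slot and the lower ear of the blue lock post until its flange sits flush on the upper ear, and let go. Feel for the hole gently, never leaning on the pin with more than about 2 kg, and do not shift the tin or knock over the bottles.

Things in the scene. Friction and masses are not known exactly. Their poses are not given: they have to be found in the camera images.
- cradle: White base plate 140 x 305 x 10 mm, fixed to the worktop, with a pivot post on its left (axis at x 0, y +75 mm), the keeper bar, and the blue lock post on its right. Origin on its underside below the tin's nominal centre; x points away from the robot at yaw 0, y to the left along the closed bar.
- hole_range (a point): Right-hand end of the range where the lock post's hole can be, at the height of the upper ear's top face (124 mm above the cradle's underside); axes as the cradle's. The post is clamped rigidly anywhere along its slide: its hole lies 0 to 36 mm from this point towards cradle +y, exactly on it in x, differs each time and is not reported. Find it by sight or by feel.
- ear_low (a point): Point below hole_range at the lower ear's top face, 78 mm above the cradle's underside. The blue lock post has two level ears, 34 mm wide in x, 8 mm thick, with round 13.5 mm holes on one upright axis; the bar passes between. Upper ear spans z 116 to 124 mm above the underside and reaches 64 mm to -y of its hole and 26 mm to +y; lower ear z 70 to 78 mm.
- keeper_bar (a joint): Keeper bar angle, rad: 0 with its slot centred on the hole, positive opened towards the robot (cradle -x); firm stop at -0.007. Stays where left, light friction 0.08 N m, so the pin's nose can push it into line. Aluminium flat 30 mm wide, z 104 to 110 mm over the cradle's underside, 213 mm long from pivot; slot 13.5 mm wide, 52 mm long along the bar, middle 180 mm from pivot.
- bar_handle (a point): Top centre of the red upright handle post on the keeper bar, 14 mm thick, standing 35 mm above the bar's upper face, 80 mm from the pivot. Pinch it from above.
- bar_slot (a point): Middle of the bar's slot at the bar's upper face; its y axis runs along the bar to the pivot.
- lock_pin: Steel pin with orange handle, upright in its stand. Origin at the underside of its flange (26 mm across, 4 mm thick), z up. Handle above the flange: 24 mm (x) by 16 mm (y, grip across this), z +4 to +36 mm. Shaft below: 12 mm thick, down to -66 mm, the last 6 mm tapering to a flat 9 mm nose. 80 g. Seated, the origin is 124 mm above the cradle's underside.
- pin_tip (a point): Centre of the pin's nose, 66 mm below its flange.
- pin_stand: Grey stand fixed to the worktop, foot 75 x 75 mm, block 40 x 40 mm with a 15 mm hole from the top, 80 mm tall; the pin's flange rests on it. Origin under its centre.
- specimen_tin: Red round lidded tin about 95 mm across (a hinge lug makes it 107 mm one way), 87 mm tall, loose on the cradle under the bar; origin under its centre. Leave it in place.
- bottle_a: White plastic infusion bottle, 48 mm across, 111 mm tall, standing behind the work; origin under its centre.
- bottle_b: White plastic infusion bottle, 48 mm across, 111 mm tall, standing to the right; origin under its centre.

How it is judged:
By the outcome, as a careful person would: the job done as asked, in the order asked, and still so for the second after the job is handed in, with the robot touching nothing.
It also fails if it takes over 72 s, if anything falls off the work surface, if the arm or the gripper's body presses on something with over 40 N, if the wrist force passes 120 N, or if a joint passes its speed limit or range.

## Working session

There is one attempt and no reset: what is moved stays moved. The work goes in short steps, Python scripts to look and compute and a tool call to move; the robot and the scene stay as the last step left them, time stands still between calls to the robot, and variables do not carry over. Pictures are saved under pics/ and viewed, at most 10 in all, crops included, and the job is handed in when it is done.

Besides the shell and the picture viewer there is one more tool, called after "Request:" as name(argument=value, ...) on one line, values as JSON. carry_out: Moves the arm, as the interface text tells. Its arguments: {"type":"object","properties":{"series":{"type":"array"},"squeeze":{"type":"number"}},"required":["series"]}

```bash
mkdir -p pics; python3 - <<'E'
from cell import robot, camera, camera_params
import cv2,numpy as np
s=robot.observe(); print({k:np.round(v,3) for k,v in s.items()})
print(robot.tips_ahead)
for n in("scene","top"):
    print(n,camera_params(n)); p=camera_params(n)
    R=cv2.Rodrigues(np.array(p["rvec"],float))[0]; print(-R.T@np.array(p["tvec"]))
    cv2.imwrite(f"pics/{n}0.png",cv2.resize(camera(n)[:,:,::-1],(768,576),interpolation=cv2.INTER_CUBIC))
E
```

```text
{'time_s': np.float64(0.0), 'q': array([ 1.194,  0.418, -0.01 ,  1.614,  0.005,  1.111, -0.053]), 'qvel': array([ 0.001, -0.001, -0.001,  0.001,  0.   , -0.001,  0.001]), 'effort': array([-1.0000e-03, -8.6443e+01,  6.7800e-01, -4.3489e+01,  1.9000e-02,
        7.0000e-03, -0.0000e+00]), 'tool_pos': array([ 205.226, -589.993,  247.647]), 'ee_rot': array([-0.001,  0.986,  0.167, -0.   ]), 'force': array([ 0.125, -0.105, -0.355]), 'moment': array([-0.032, -0.041, -0.008]), 'finger_force': np.float64(0.0), 'gripper_width': np.float64(85.69)}
17.0
scene {'vfov': 48.35276181977311, 'cx': 257.5686086587204, 'cy': 190.90192466006553, 'k1': -0.005323569887066847, 'rvec': array([ 1.05283257, -2.41536244,  1.02871926]), 'tvec': array([ 273.93449035,  489.10756642, 1066.52790877])}
[-127.05775603  494.05999246 1091.56270878]
top {'vfov': 57.34699592425462, 'cx': 255.10019211091588, 'cy': 188.0608597111181, 'k1': -0.07760440589777502, 'rvec': array([ 2.15668625, -2.14671999,  0.09802193]), 'tvec': array([-166.00154103,  628.19429705, 1164.54381681])}
[ 492.53657554 -191.05935008 1224.43902839]
```

View pics/scene0.png

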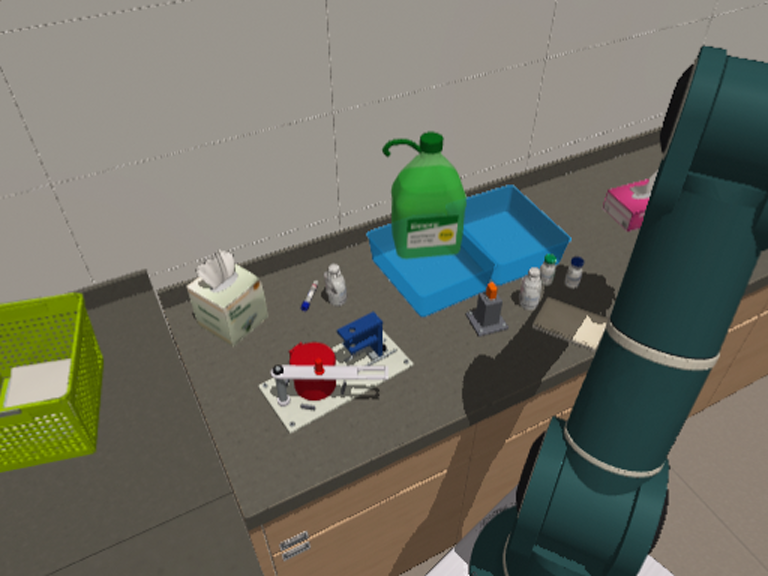

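View pics/top0.png

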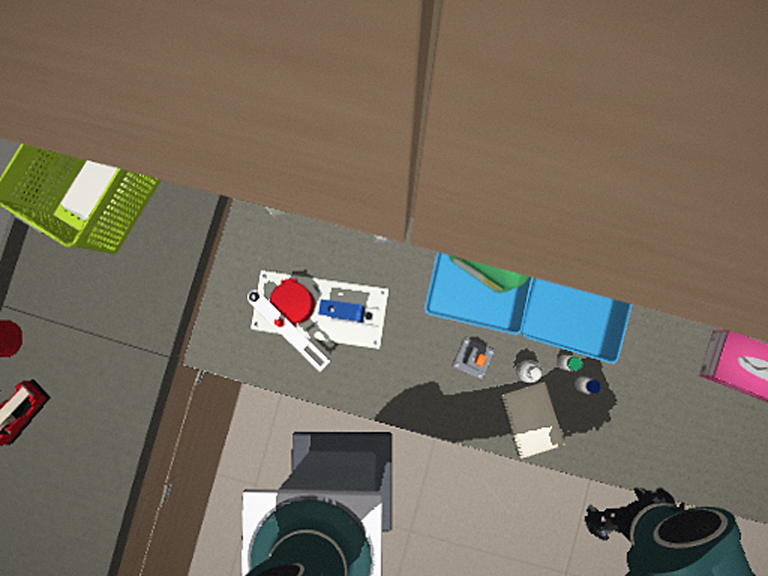

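The scene view shows the cradle at about (335,385), the bar, the blue post at (360,335) and the pin and stand at (490,305). The top view shows the cradle at (320,310), the open bar running from (253,297) to (325,367), the blue ear at (343,310) and the pin at (480,358). A wall cabinet overhangs the back.

```bash
cat > h.py <<'E'
from cell import robot, camera, camera_params
import cv2,numpy as np
def ray(n,u,v):
    p=camera_params(n); f=192/np.tan(np.radians(p["vfov"]/2))
    d=np.array([(u-p["cx"])/f,(v-p["cy"])/f]); s=d.copy()
    for _ in range(10): s=d/(1+p["k1"]*(s@s))
    R=cv2.Rodrigues(np.array(p["rvec"],float))[0]
    return -R.T@np.array(p["tvec"],float), R.T@np.array([s[0],s[1],1.])
def onz(n,u,v,z):
    c,d=ray(n,u,v); return c+d*(z-c[2])/d[2]
def proj(n,P):
    p=camera_params(n); f=192/np.tan(np.radians(p["vfov"]/2))
    X=cv2.Rodrigues(np.array(p["rvec"],float))[0]@np.array(P,float)+np.array(p["tvec"]); s=X[:2]/X[2]
    return s*(1+p["k1"]*(s@s))*f+[p["cx"],p["cy"]]
def crop(n,x0,y0,w,h,k,name,im=None):
    im=camera(n) if im is None else im
    cv2.imwrite(name,cv2.resize(im[y0:y0+h,x0:x0+w,::-1],(w*k,h*k),interpolation=cv2.INTER_CUBIC))
E
python3 - <<'E'
from h import *
t=camera("top"); s=camera("scene"); np.savez("im0",t=t,s=s)
a=cv2.resize(t[172:256,160:265,::-1],None,fx=7,fy=7,interpolation=cv2.INTER_CUBIC)
cv2.imwrite("pics/t1.png",a)
cv2.imwrite("pics/s1.png",cv2.resize(s[200:300,165:285,::-1],None,fx=6,fy=6,interpolation=cv2.INTER_CUBIC))
hsv=cv2.cvtColor(t,cv2.COLOR_RGB2HSV); hs=cv2.cvtColor(s,cv2.COLOR_RGB2HSV)
for nm,n,H in(("top","top",hsv),("scene","scene",hs)):
  for c,lo,hi in(("orange",(5,150,120),(16,255,255)),("red",(0,180,80),(3,255,255)),("blue",(110,150,50),(125,255,255))):
    m=cv2.inRange(H,lo,hi); k,l,st,ce=cv2.connectedComponentsWithStats(m)
    for i in range(1,k):
      if st[i,4]>15: print(nm,c,st[i],ce[i].round(1))
E
```

```text
top orange [317 236   7   8  39] [320.2 239.4]
top red [183 213   6   5  21] [185.8 214.8]
top blue [391 254   9   8  61] [395.3 257.4]
scene orange [325 188   7  12  47] [328.2 193.2]
scene red [210 239   6  11  53] [212.3 244.2]
scene blue [381 172   8   6  35] [384.3 174.1]
scene blue [201 201   5   6  23] [203.  203.6]
```

View pics/t1.png

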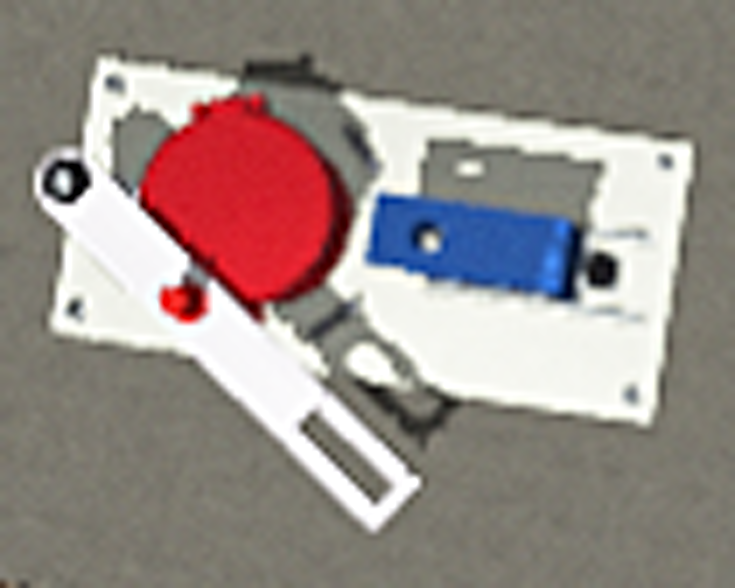

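View pics/s1.png

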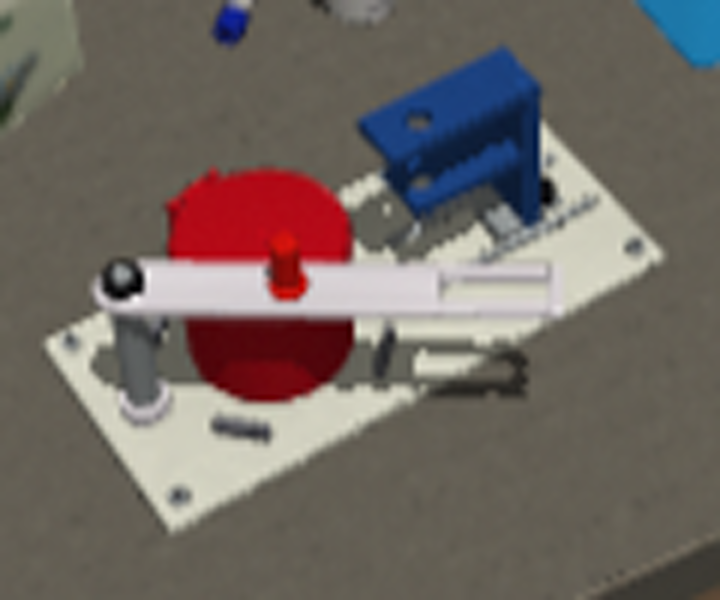

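The top crop shows the plate corners at (100,58), (693,145), (653,425) and (55,330). The ear hole is at (430,238), the pivot cap at (67,180), the handle near (183,298) and the bar tip near (397,505). In the scene crop the ear hole is at (419,119), the handle top at (286,238) and the pivot cap at (122,275).

```bash
python3 - <<'E'
from h import *
from itertools import product
T=lambda x,y:((x+.5)/7-.5+160,(y+.5)/7-.5+172)
S=lambda x,y:((x+.5)/6-.5+165,(y+.5)/6-.5+200)
c=[onz("top",*T(*p),10) for p in((100,58),(693,145),(653,425),(55,330))]
cs=[onz("scene",*S(*p),10) for p in((45,343),(663,257),(170,533))]
print("corn",np.round(c,1)); print("cornS",np.round(cs,1))
print("lens",[np.linalg.norm(c[i]-c[(i+1)%4]).round(1) for i in range(4)])
def tri(a,b):
    (c1,d1),(c2,d2)=ray("top",*a),ray("scene",*b)
    t=np.linalg.lstsq(np.c_[d1,-d2],c2-c1,rcond=None)[0]
    p,q=c1+t[0]*d1,c2+t[1]*d2; return ((p+q)/2).round(1),np.linalg.norm(p-q).round(1)
print("hole",onz("top",*T(430,238),124).round(1),onz("scene",*S(419,119),124).round(1),tri(T(430,238),S(419,119)))
print("pivot",onz("top",*T(67,180),118).round(1),onz("scene",*S(122,273),118).round(1),tri(T(67,180),S(122,273)))
print("handle",onz("top",*T(180,300),145).round(1),onz("scene",*S(286,240),145).round(1))
for n,pts in(("top",[(318,410),(382,498),(418,483),(372,530)]),):
    print("slot/tip",[onz(n,*T(*p),110).round(1) for p in pts])
print("slotS",[onz("scene",*S(*p),110).round(1) for p in((440,286),(552,288),(558,262),(556,315))])
z=np.load("im0.npz")
for n,a,x0,y0 in(("top",z["t"],295,220),("scene",z["s"],300,180)):
    cv2.imwrite(f"pics/pin_{n}.png",cv2.resize(a[y0:y0+50,x0:x0+65 if n=="top" else x0+60,::-1],None,fx=8,fy=8,interpolation=cv2.INTER_CUBIC))
a=cv2.imread("pics/pin_top.png");b=cv2.imread("pics/pin_scene.png");cv2.imwrite("pics/pin.png",cv2.resize(np.hstack([a,b]),None,fx=.8,fy=.8))
E
```

```text
corn [[ 659.9  124.2   10. ]
 [ 617.  -174.7   10. ]
 [ 478.7 -155.7   10. ]
 [ 523.1  142.6   10. ]]
cornS [[ 659.4  127.9   10. ]
 [ 480.3 -150.1   10. ]
 [ 521.2  149.7   10. ]]
lens [np.float64(301.9), np.float64(139.6), np.float64(301.6), np.float64(138.0)]
hole [562.8 -58.2 124. ] [564.8 -54.5 124. ] (array([564.3, -56.6, 122.4]), np.float64(3.9))
pivot [588.7 109.6 118. ] [590.5 112.9 118. ] (array([590.1, 111.3, 116.5]), np.float64(3.5))
handle [533.4  49.9 145. ] [533.9  54.5 145. ]
slot/tip [array([485.4,  -6.7, 110. ]), array([446.1, -36.6, 110. ]), array([453. , -52.8, 110. ]), array([431.8, -32.3, 110. ])]
slotS [array([484.9,   1.4, 110. ]), array([447. , -37.6, 110. ]), array([456.9, -50.7, 110. ]), array([433.7, -27.8, 110. ])]
```

View pics/pin.png

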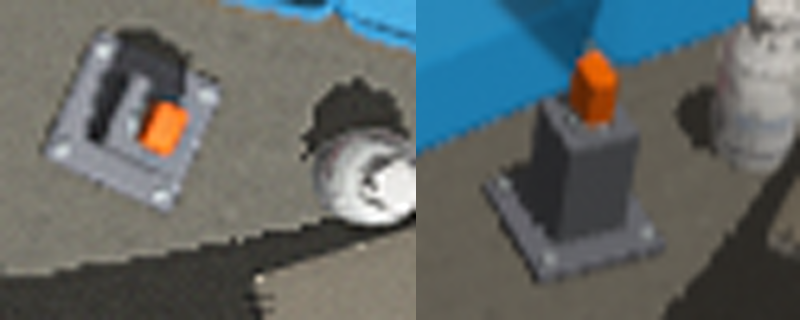

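The pin picture shows the orange handle's top at about (163,127) in the top view and (597,63) in the scene view. Its long side lies roughly along world x, lined up with the stand, and the bottle stands to its right at (365,175).

```bash
python3 - <<'E'
from h import *
z=np.load("im0.npz"); q=lambda x,y:((x+.5)/6.4-.5+295,(y+.5)/6.4-.5+220)
qs=lambda x,y:((x-416+.5)/6.4-.5+300,(y+.5)/6.4-.5+180)
f=[onz("top",*q(*p),8) for p in((107,32),(222,90),(165,210),(45,150))]
print("foot",np.round(f,1),np.mean(f,0).round(1),[np.linalg.norm(f[i]-f[(i+1)%4]).round(1) for i in range(4)])
e=f[1]-f[2]+f[0]-f[3]; print("foot yaw",np.degrees(np.arctan2(e[1],e[0])))
fs=[onz("scene",*qs(*p),8) for p in((497,174),(663,243),(545,280))]; print("footS",np.round(fs,1),((fs[0]+fs[1])/2).round(1))
m=cv2.inRange(cv2.cvtColor(z["t"],cv2.COLOR_RGB2HSV),(5,120,80),(18,255,255))[230:250,310:330]
p=np.argwhere(m)[:,::-1]+[310,230]
P=np.array([onz("top",*x,112)[:2] for x in p],np.float32); r=cv2.minAreaRect(P); print("rect",r,P.mean(0), "axes",np.degrees(np.arctan2(*(cv2.boxPoints(r)[1]-cv2.boxPoints(r)[0])[::-1])))
print("top handle",onz("top",*q(165,125),116).round(1),onz("scene",*qs(596,63),116).round(1))
# obstacles
print("jug top cap scene", [onz("scene",432/1.5,140/1.5,h).round() for h in(200,250,300)], onz("top",487/1.5,275/1.5,200).round())
print("bottles",onz("scene",531/1.5,305/1.5,0).round(),onz("scene",335/1.5,302/1.5,0).round())
print("top bottles",onz("top",532/1.5,370/1.5,105).round())
E
```

```text
foot [[ 506.  -356.9    8. ]
 [ 475.1 -418.4    8. ]
 [ 411.2 -387.1    8. ]
 [ 442.9 -323.1    8. ]] [ 458.8 -371.3    8. ] [np.float64(68.9), np.float64(71.2), np.float64(71.4), np.float64(71.6)]
foot yaw -27.151577881297595
footS [[ 507.  -360.2    8. ]
 [ 411.9 -387.     8. ]
 [ 437.5 -320.5    8. ]] [ 459.5 -373.6    8. ]
rect ((458.2600402832031, -369.59271240234375), (18.864871978759766, 21.936946868896484), 89.4238510131836) [ 458.79776 -369.39142] axes -0.5761315
top handle [ 459.6 -370.1  116. ] [ 462.3 -372.1  116. ]
jug top cap scene [array([ 876., -604.,  200.]), array([ 819., -542.,  250.]), array([ 763., -481.,  300.])] [ 625. -371.  200.]
bottles [ 421. -489.    0.] [ 747. -153.    0.]
top bottles [ 436. -480.  105.]
```

Request:
carry_out(series=[[0,[0,0,0],[0,0,0.16]],[0,[0,0,0],[0,0,0.16]],[0,[0,0,0],[0,0,0.16]],[0,[0,0,0],[0,0,0.16]],[0,[0,0,0],[0,0,0.16]]], squeeze=30)

```text
time_s: 0.82
tool_pos: [205.4, -590.2, 248.1]
ee_rot: [-0.0, 0.972, -0.233, -0.0]
force: [-0.9, -0.6, -0.6]
gripper_width: 0.3
finger_force: 0.0
```

Request:
carry_out(series=[[0,[-3,-48,0],[0,0,0]],[0,[-3,-48,0],[0,0,0]],[0,[-3,-48,0],[0,0,0]],[0,[-3,-48,0],[0,0,0]],[0,[-3,-48,0],[0,0,0]]])

```text
time_s: 1.45
tool_pos: [300.0, -367.5, 248.3]
ee_rot: [0.0, 0.973, -0.23, -0.0]
force: [0.6, -0.1, 0.4]
gripper_width: -0.1
finger_force: 0.0
```

Request:
carry_out(series=[[0,[-3,-48,0],[0,0,0]],[0,[-3,-48,0],[0,0,0]],[0,[-3,-48,0],[0,0,0]],[0,[-3,-48,0],[0,0,0]],[0,[-3,-48,0],[0,0,0]]])

```text
time_s: 2.08
tool_pos: [394.2, -146.3, 248.4]
ee_rot: [0.0, 0.973, -0.231, 0.0]
force: [1.0, -0.4, 0.2]
gripper_width: 0.0
finger_force: 0.0
```

Request:
carry_out(series=[[0,[-3,-48,0],[0,0,0]],[0,[-3,-48,0],[0,0,0]],[0,[-3,-48,0],[0,0,0]],[0,[-3,-48,0],[0,0,0]],[0,[0,0,0],[0,0,0]]])

```text
time_s: 2.7
tool_pos: [469.9, 32.3, 248.2]
ee_rot: [-0.001, 0.974, -0.228, -0.0]
force: [0.7, -1.3, 0.3]
gripper_width: 0.0
finger_force: 0.0
```

Request:
carry_out(series=[[0,[3,-47,0],[0,0,0]],[0,[0,0,40],[0,0,0]],[0,[0,0,40],[0,0,0]],[0,[0,0,30],[0,0,0]],[0,[0,0,0],[0,0,0]]])

```text
time_s: 3.32
tool_pos: [491.9, 69.0, 136.8]
ee_rot: [0.001, 0.973, -0.231, -0.002]
force: [0.2, -0.1, 1.4]
gripper_width: -0.4
finger_force: 0.0
```

Request:
carry_out(series=[[0,[7,0,0],[0,0,0]],[0,[7,0,0],[0,0,0]],[0,[5,0,0],[0,0,0]],[0,[5,0,0],[0,0,0]],[0,[5,0,0],[0,0,0]]])

```text
time_s: 3.95
tool_pos: [519.0, 56.6, 138.3]
ee_rot: [0.0, 0.973, -0.23, -0.0]
force: [-2.0, -0.1, -0.3]
gripper_width: -0.0
finger_force: 0.8
```

Request:
carry_out(series=[[0,[5,0,0],[0,0,0]],[0,[5,0,0],[0,0,0]],[0,[5,0,0],[0,0,0]],[0,[5,0,0],[0,0,0]],[0,[0,0,0],[0,0,0]]])

```text
time_s: 4.58
tool_pos: [537.3, 47.7, 138.3]
ee_rot: [-0.0, 0.973, -0.231, 0.0]
force: [-0.4, 0.3, 0.9]
gripper_width: 0.3
finger_force: 0.0
```

Request:
carry_out(series=[[0,[5,0,0],[0,0,0]],[0,[5,0,0],[0,0,0]],[0,[5,0,0],[0,0,0]],[0,[5,0,0],[0,0,0]],[0,[0,0,0],[0,0,0]]])

```text
time_s: 5.2
tool_pos: [555.1, 38.6, 138.2]
ee_rot: [-0.0, 0.973, -0.231, 0.0]
force: [-0.7, 1.2, 0.2]
gripper_width: 0.1
finger_force: 0.0
```

Request:
carry_out(series=[[0,[2,0,0],[0,0,0]],[0,[0,0,0],[0,0,0]]])

```text
time_s: 5.45
tool_pos: [556.5, 37.9, 138.3]
ee_rot: [0.0, 0.973, -0.231, -0.0]
force: [-0.4, 0.1, 0.2]
gripper_width: -0.1
finger_force: 0.0
```

```bash
python3 - <<'E'
from h import *
crop("top",160,172,105,84,7,"pics/t2.png")
E
```

```text
(no output)
```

View pics/t2.png

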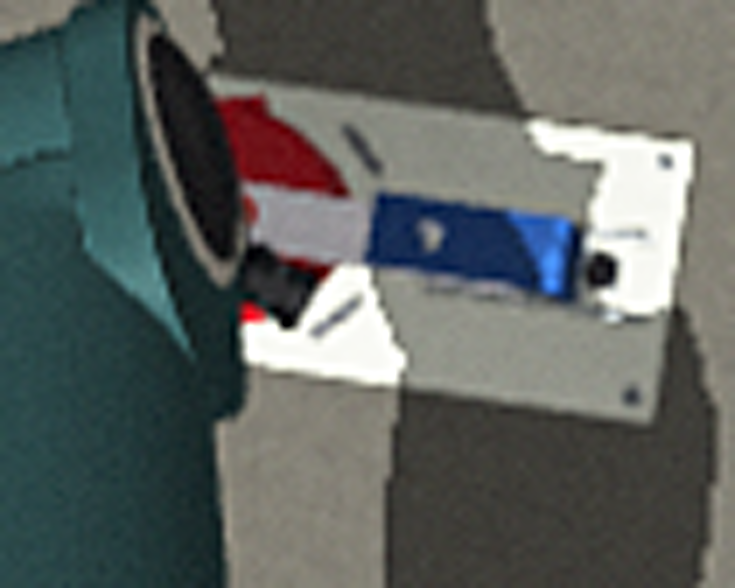

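The bar now runs under the blue ear, its edges at about (370,200) and (370,263), which is nearly closed. I'll push on in small steps until the stop is felt.

Request:
carry_out(series=[[0,[2,0,0],[0,0,0]],[0,[0,0,0],[0,0,0]]])

```text
time_s: 5.75
tool_pos: [558.4, 37.0, 138.3]
ee_rot: [-0.0, 0.973, -0.231, 0.0]
force: [0.6, 0.1, 0.8]
gripper_width: -0.1
finger_force: 0.0
```

Request:
carry_out(series=[[0,[1.5,0,0],[0,0,0]],[0,[0,0,0],[0,0,0]]])

```text
time_s: 6.0
tool_pos: [559.1, 36.7, 138.2]
ee_rot: [0.0, 0.973, -0.23, -0.001]
force: [-5.2, 1.9, 3.1]
gripper_width: -0.1
finger_force: 2.9
```

Request:
carry_out(series=[[0,[1.5,0,0],[0,0,0]],[0,[0,0,0],[0,0,0]]])

```text
time_s: 6.25
tool_pos: [559.4, 36.7, 138.0]
ee_rot: [0.0, 0.973, -0.23, -0.002]
force: [-14.2, 5.8, 9.8]
gripper_width: -0.0
finger_force: 7.7
```

Request:
carry_out(series=[[0,[-20,0,0],[0,0,0]],[0,[-10,0,0],[0,0,0]],[0,[0,0,-55],[0,0,0]],[0,[0,0,-55],[0,0,0]],[60,[15.5,51.2,0],[0,0,0]]])

```text
time_s: 6.88
tool_pos: [527.2, -1.0, 252.5]
ee_rot: [-0.001, 0.974, -0.228, 0.003]
force: [0.7, -1.8, -0.6]
gripper_width: 16.9
finger_force: 0.0
```

Request:
carry_out(series=[[60,[15.5,51.2,0],[0,0,0]],[60,[15.5,51.2,0],[0,0,0]],[60,[15.5,51.2,0],[0,0,0]],[60,[15.5,51.2,0],[0,0,0]],[60,[15.5,51.2,0],[0,0,0]]])

```text
time_s: 7.5
tool_pos: [479.0, -269.0, 248.6]
ee_rot: [0.0, 0.973, -0.231, 0.0]
force: [0.7, -0.1, -0.9]
gripper_width: 59.8
finger_force: 0.0
```

Request:
carry_out(series=[[60,[15.5,51.2,0],[0,0,0]],[60,[15.5,51.2,0],[0,0,0]],[60,[0,0,0],[0,0,0]]])

```text
time_s: 7.88
tool_pos: [459.3, -376.8, 247.9]
ee_rot: [0.001, 0.972, -0.233, -0.0]
force: [0.2, 0.6, 0.4]
gripper_width: 59.9
finger_force: 0.0
```

```bash
python3 - <<'E'
from h import *
t=camera("top");s=camera("scene")
k=cv2.resize(t[172:256,160:265,::-1],None,fx=5,fy=5,interpolation=cv2.INTER_CUBIC)
l=cv2.resize(s[200:300,165:220+20,::-1],None,fx=4.2,fy=4.2,interpolation=cv2.INTER_CUBIC)
a=np.zeros((430,800,3),np.uint8);a[:420,:525]=k;a[:420,525:800]=l[:420,:275];cv2.imwrite("pics/t3.png",a)
o=robot.observe();print(o["tool_pos"],o["ee_rot"])
E
```

```text
[ 461.18411037 -372.67041721  248.10167498] [-1.52328753e-04  9.72989775e-01 -2.30848137e-01 -1.07161723e-04]
```

View pics/t3.png

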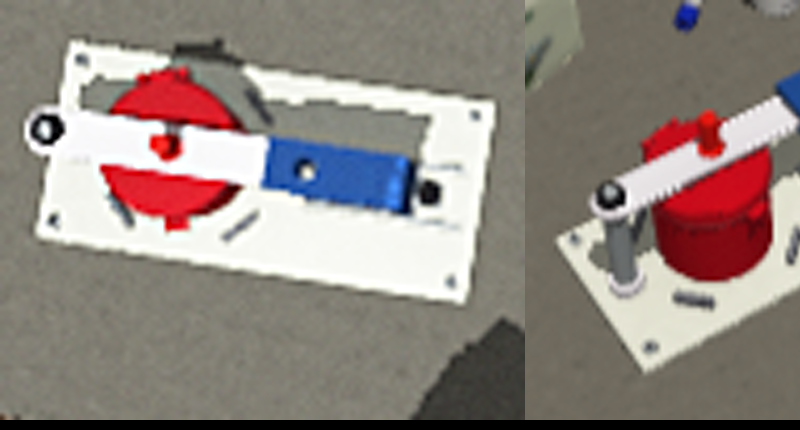

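The bar is closed over the tin and runs under the ear: bar at (200,140), ear hole at (306,170), tin unmoved. Next is the pin.

Request:
carry_out(series=[[60,[0,0,45],[0,0,0]],[60,[0,0,45],[0,0,0]],[60,[0,0,35],[0,0,0]],[60,[0,0,19],[0,0,0]],[60,[0,0,0],[0,0,0]]])

```text
time_s: 8.6
tool_pos: [461.3, -371.7, 103.8]
ee_rot: [-0.0, 0.973, -0.23, -0.001]
force: [0.2, -0.7, 0.3]
gripper_width: 60.0
finger_force: 0.0
```

Request:
carry_out(series=[[10,[0,0,0],[0,0,0]],[10,[0,0,0],[0,0,0]],[10,[0,0,0],[0,0,0]],[10,[0,0,0],[0,0,0]],[10,[0,0,0],[0,0,0]]], squeeze=40)

```text
time_s: 9.22
tool_pos: [461.7, -372.8, 105.4]
ee_rot: [0.0, 0.973, -0.231, 0.001]
force: [-0.6, 1.6, 8.0]
gripper_width: 15.2
finger_force: 39.0
```

Request:
carry_out(series=[[10,[0,0,-2],[0,0,0]],[10,[0,0,-8],[0,0,0]],[10,[0,0,-20],[0,0,0]],[10,[0,0,-40],[0,0,0]],[10,[0,0,-40],[0,0,0]]], squeeze=60)

```text
time_s: 9.85
tool_pos: [461.1, -372.5, 215.9]
ee_rot: [-0.0, 0.973, -0.231, -0.0]
force: [-0.2, 0.8, -0.9]
gripper_width: 14.7
finger_force: 59.1
```

Request:
carry_out(series=[[10,[0,0,-30],[0,0,0]],[10,[0,0,0],[0,0,0]],[10,[0,0,0],[0,0,0]]])

```text
time_s: 10.22
tool_pos: [460.9, -372.4, 243.9]
ee_rot: [-0.0, 0.973, -0.231, -0.0]
force: [-0.7, -0.3, -1.5]
gripper_width: 14.9
finger_force: 59.1
```

```bash
python3 - <<'E'
from h import *
s=camera("scene");o=robot.observe();print(o["tool_pos"],o["ee_rot"],o["force"],o["gripper_width"])
x,y=proj("scene",[461,-372,170]).astype(int)
print(x,y,proj("scene",o["tool_pos"]),proj("scene",o["tool_pos"]-[0,0,90]))
crop("scene",x-40,y-40,80,80,7,"pics/g1.png",s)
E
```

```text
[ 460.80081348 -372.34066599  243.51608853] [-2.35600252e-04  9.73059814e-01 -2.30551856e-01 -6.20946711e-04] [-0.1132849  -0.47954063  0.17026424] 14.860876094027327
329 177 [332.8578765 159.8381297] [329.4380811  181.24704021]
```

View pics/g1.png

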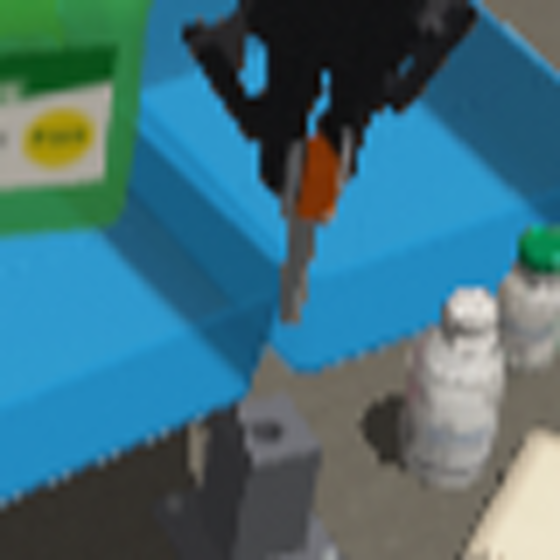

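The pin is held upright and clear of the stand, with its nose at crop (290,318). I'll carry it above the ear hole.

Request:
carry_out(series=[[10,[-7,-47,0],[0,0,0]],[10,[-7,-47,0],[0,0,0]],[10,[-7,-47,0],[0,0,0]],[10,[-7,-47,0],[0,0,0]],[10,[-7,-47,0],[0,0,0]]])

```text
time_s: 10.9
tool_pos: [535.3, -145.3, 243.4]
ee_rot: [-0.0, 0.973, -0.231, -0.001]
force: [0.8, -0.9, -0.8]
gripper_width: 15.3
finger_force: 59.1
```

Request:
carry_out(series=[[10,[-7,-47,0],[0,0,0]],[10,[-7,-47,0],[0,0,0]],[10,[0,0,12],[0,0,0]],[10,[0,0,0],[0,0,0]],[10,[0,0,0],[0,0,0]]])

```text
time_s: 11.52
tool_pos: [564.7, -57.7, 232.1]
ee_rot: [0.0, 0.973, -0.231, -0.0]
force: [0.4, -0.4, -0.7]
gripper_width: 15.1
finger_force: 59.1
```

```bash
python3 - <<'E'
from h import *
s=camera("scene");o=robot.observe();print(o["tool_pos"],o["ee_rot"],o["force"])
crop("scene",200,190,80,60,10,"pics/g2.png",s)
S=lambda u,v:((u-200+.5)*10-.5,(v-190+.5)*10-.5)
print(S(*proj("scene",o["tool_pos"]-[0,0,91.4])), "hole prev",S((419.5)/6-.5+165,(119.5)/6-.5+200))
E
```

```text
[564.86753659 -57.64430946 232.33912536] [ 1.10686301e-04  9.72882592e-01 -2.31299467e-01 -8.24019586e-05] [ 0.70291087 -0.46248755 -1.45260082]
(np.float64(354.318883558886), np.float64(255.50910220745476)) hole prev (348.66666666666686, 298.6666666666666)
```

View pics/g2.png

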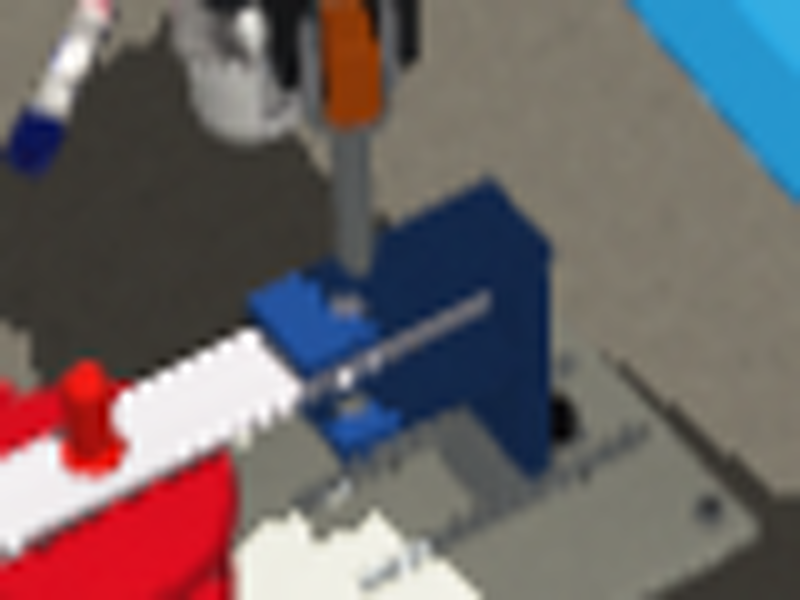

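The scene crop shows the nose, centre about (357,267), just above the ear hole at (348,303). The bar lies in the gap between the ears.

```bash
python3 - <<'E'
from h import *
C=lambda x,y:((x+.5)/10-.5+200,(y+.5)/10-.5+190)
zt=robot.observe()["tool_pos"][2]-91.4
for tip in((357,267),(355,263),(357,270)):
  d=onz("scene",*C(348,303),124)-onz("scene",*C(*tip),zt); a=2*np.arctan2(-.231,.973)
  print(d.round(1),"tool",(d[0]*np.cos(a)+d[1]*np.sin(a)).round(1),(d[0]*np.sin(a)-d[1]*np.cos(a)).round(1))
E
```

```text
[  2.8   2.  -16.9] tool 1.6 -3.0
[  1.2   2.6 -16.9] tool -0.1 -2.8
[  3.8   1.2 -16.9] tool 2.8 -2.7
```

Request:
carry_out(series=[[10,[1,-2,0],[0,0,0]],[10,[0,0,10],[0,0,0]],[10,[0,0,3],[0,0,0]],[10,[0,0,0],[0,0,0]]])

```text
time_s: 12.08
tool_pos: [566.6, -55.2, 218.8]
ee_rot: [0.0, 0.973, -0.231, -0.0]
force: [-0.7, 0.8, -0.9]
gripper_width: 14.9
finger_force: 59.1
```

Request:
carry_out(series=[[10,[0,0,1.5],[0,0,0]],[10,[0,0,1.5],[0,0,0]],[10,[0,0,0],[0,0,0]]])

```text
time_s: 12.45
tool_pos: [566.8, -55.2, 216.2]
ee_rot: [-0.0, 0.973, -0.231, -0.0]
force: [1.0, -0.0, -0.2]
gripper_width: 14.7
finger_force: 59.1
```

Request:
carry_out(series=[[10,[0,0,1],[0,0,0]],[10,[0,0,0],[0,0,0]]])

```text
time_s: 12.7
tool_pos: [566.8, -55.2, 215.3]
ee_rot: [-0.0, 0.973, -0.231, -0.0]
force: [0.1, -0.2, -1.2]
gripper_width: 15.1
finger_force: 59.1
```

Request:
carry_out(series=[[10,[0,0,1],[0,0,0]],[10,[0,0,0],[0,0,0]]])

```text
time_s: 12.95
tool_pos: [566.9, -55.2, 214.3]
ee_rot: [-0.0, 0.973, -0.231, 0.0]
force: [0.6, 0.8, -0.1]
gripper_width: 15.0
finger_force: 59.1
```

Request:
carry_out(series=[[10,[0,0,1],[0,0,0]],[10,[0,0,0],[0,0,0]]])

```text
time_s: 13.2
tool_pos: [566.9, -55.2, 213.3]
ee_rot: [-0.0, 0.973, -0.231, 0.0]
force: [0.9, -0.9, -0.7]
gripper_width: 15.0
finger_force: 59.2
```

Request:
carry_out(series=[[10,[0,0,1],[0,0,0]],[10,[0,0,0],[0,0,0]]])

```text
time_s: 13.45
tool_pos: [567.0, -55.3, 212.3]
ee_rot: [-0.0, 0.973, -0.231, 0.0]
force: [2.8, -2.5, 0.6]
gripper_width: 15.1
finger_force: 59.3
```

The nose has entered the ear, and the taper is pushing it towards +x, −y. I'll ease that way.

Request:
carry_out(series=[[10,[0.8,0.2,0],[0,0,0]],[10,[0,0,1],[0,0,0]],[10,[0,0,0],[0,0,0]]])

```text
time_s: 13.82
tool_pos: [567.4, -55.7, 211.1]
ee_rot: [-0.0, 0.973, -0.23, -0.0]
force: [1.5, -1.3, -0.3]
gripper_width: 14.7
finger_force: 59.2
```

Request:
carry_out(series=[[10,[0,0,1],[0,0,0]],[10,[0,0,0],[0,0,0]]])

```text
time_s: 14.08
tool_pos: [567.5, -55.8, 210.2]
ee_rot: [-0.0, 0.973, -0.231, 0.0]
force: [2.0, -0.5, 0.0]
gripper_width: 14.9
finger_force: 59.2
```

Request:
carry_out(series=[[10,[0.5,0,0],[0,0,0]],[10,[0,0,1],[0,0,0]],[10,[0,0,1],[0,0,0]],[10,[0,0,0],[0,0,0]]])

```text
time_s: 14.58
tool_pos: [567.9, -56.0, 208.1]
ee_rot: [0.0, 0.973, -0.231, -0.0]
force: [1.4, -0.7, -1.3]
gripper_width: 15.1
finger_force: 59.1
```

Request:
carry_out(series=[[10,[0,0,1],[0,0,0]],[10,[0,0,1],[0,0,0]],[10,[0,0,0],[0,0,0]]])

```text
time_s: 14.95
tool_pos: [567.9, -55.9, 206.2]
ee_rot: [-0.0, 0.973, -0.23, -0.0]
force: [1.7, -1.6, -1.0]
gripper_width: 14.8
finger_force: 59.1
```

Request:
carry_out(series=[[10,[0.6,0,0],[0,0,0]],[10,[0,0,1.5],[0,0,0]],[10,[0,0,1.5],[0,0,0]],[10,[0,0,0],[0,0,0]]])

```text
time_s: 15.45
tool_pos: [568.3, -56.1, 203.1]
ee_rot: [-0.0, 0.973, -0.23, -0.0]
force: [0.4, 0.1, -0.5]
gripper_width: 15.3
finger_force: 59.1
```

Request:
carry_out(series=[[10,[0,0,1.5],[0,0,0]],[10,[0,0,1.5],[0,0,0]],[10,[0,0,0],[0,0,0]]])

```text
time_s: 15.82
tool_pos: [568.4, -56.1, 200.1]
ee_rot: [-0.0, 0.973, -0.23, -0.0]
force: [0.3, 0.2, -0.9]
gripper_width: 14.7
finger_force: 59.1
```

Request:
carry_out(series=[[10,[0,0,1.5],[0,0,0]],[10,[0,0,1.5],[0,0,0]],[10,[0,0,0],[0,0,0]]])

```text
time_s: 16.2
tool_pos: [568.4, -56.2, 197.2]
ee_rot: [-0.0, 0.973, -0.23, -0.0]
force: [0.2, 0.9, -1.2]
gripper_width: 14.9
finger_force: 59.1
```

Request:
carry_out(series=[[10,[0,0,2],[0,0,0]],[10,[0,0,2],[0,0,0]],[10,[0,0,2],[0,0,0]],[10,[0,0,2],[0,0,0]],[10,[0,0,0],[0,0,0]]])

```text
time_s: 16.82
tool_pos: [568.3, -56.2, 189.1]
ee_rot: [-0.0, 0.973, -0.23, -0.0]
force: [0.4, -1.2, -1.0]
gripper_width: 15.0
finger_force: 59.1
```

Request:
carry_out(series=[[10,[0,0,2],[0,0,0]],[10,[0,0,2],[0,0,0]],[10,[0,0,2],[0,0,0]],[10,[0,0,2],[0,0,0]],[10,[0,0,0],[0,0,0]]])

```text
time_s: 17.45
tool_pos: [568.4, -56.2, 181.1]
ee_rot: [-0.0, 0.973, -0.23, -0.0]
force: [-0.3, 0.0, -0.8]
gripper_width: 14.7
finger_force: 59.1
```

Request:
carry_out(series=[[10,[0,0,2],[0,0,0]],[10,[0,0,2],[0,0,0]],[10,[0,0,2],[0,0,0]],[10,[0,0,0],[0,0,0]]])

```text
time_s: 17.95
tool_pos: [568.4, -56.2, 175.1]
ee_rot: [-0.0, 0.973, -0.23, -0.0]
force: [0.1, -0.6, -0.5]
gripper_width: 15.2
finger_force: 59.1
```

Nose at about 84 mm. The lower ear's top is at 78 mm, so I'll go gently.

Request:
carry_out(series=[[10,[0,0,1.5],[0,0,0]],[10,[0,0,1.5],[0,0,0]],[10,[0,0,1.5],[0,0,0]],[10,[0,0,0],[0,0,0]]])

```text
time_s: 18.45
tool_pos: [568.4, -56.2, 170.6]
ee_rot: [-0.0, 0.973, -0.231, -0.0]
force: [-0.5, 0.6, -0.1]
gripper_width: 14.6
finger_force: 59.1
```

Request:
carry_out(series=[[10,[0,0,1],[0,0,0]],[10,[0,0,1],[0,0,0]],[10,[0,0,1],[0,0,0]],[10,[0,0,0],[0,0,0]]])

```text
time_s: 18.95
tool_pos: [568.4, -56.2, 167.7]
ee_rot: [-0.0, 0.973, -0.231, -0.0]
force: [-0.8, 0.7, -0.6]
gripper_width: 15.0
finger_force: 59.1
```

Request:
carry_out(series=[[10,[0,0,1],[0,0,0]],[10,[0,0,1],[0,0,0]],[10,[0,0,0],[0,0,0]]])

```text
time_s: 19.32
tool_pos: [568.4, -56.2, 165.7]
ee_rot: [-0.0, 0.973, -0.231, -0.0]
force: [-0.1, -0.2, -1.5]
gripper_width: 15.1
finger_force: 59.1
```

Request:
carry_out(series=[[10,[0,0,1.5],[0,0,0]],[10,[0,0,1.5],[0,0,0]],[10,[0,0,1.5],[0,0,0]],[10,[0,0,1.5],[0,0,0]],[10,[0,0,0],[0,0,0]]])

```text
time_s: 19.95
tool_pos: [568.4, -56.2, 159.6]
ee_rot: [-0.0, 0.973, -0.231, -0.0]
force: [-0.5, -0.8, -1.1]
gripper_width: 15.1
finger_force: 59.1
```

Request:
carry_out(series=[[10,[0,0,1.5],[0,0,0]],[10,[0,0,1.5],[0,0,0]],[10,[0,0,1.5],[0,0,0]],[10,[0,0,1.5],[0,0,0]],[10,[0,0,0],[0,0,0]]])

```text
time_s: 20.58
tool_pos: [568.4, -56.2, 153.6]
ee_rot: [-0.0, 0.973, -0.231, -0.0]
force: [-0.3, 0.6, -1.0]
gripper_width: 15.0
finger_force: 59.1
```

Request:
carry_out(series=[[10,[0,0,1],[0,0,0]],[10,[0,0,1],[0,0,0]],[10,[0,0,0],[0,0,0]]])

```text
time_s: 20.95
tool_pos: [568.4, -56.2, 151.7]
ee_rot: [-0.0, 0.973, -0.231, -0.0]
force: [-0.5, -0.0, 0.3]
gripper_width: 14.5
finger_force: 59.1
```

Request:
carry_out(series=[[10,[0,0,1],[0,0,0]],[10,[0,0,0],[0,0,0]]])

```text
time_s: 21.2
tool_pos: [568.4, -56.2, 150.7]
ee_rot: [-0.0, 0.973, -0.231, -0.0]
force: [-0.4, 0.6, -1.7]
gripper_width: 15.0
finger_force: 59.1
```

Request:
carry_out(series=[[10,[0,0,0.7],[0,0,0]],[10,[0,0,0],[0,0,0]]])

```text
time_s: 21.45
tool_pos: [568.4, -56.2, 150.0]
ee_rot: [-0.0, 0.973, -0.231, -0.0]
force: [-0.7, 1.0, 0.5]
gripper_width: 15.1
finger_force: 59.1
```

Request:
carry_out(series=[[10,[0,0,0.7],[0,0,0]],[10,[0,0,0],[0,0,0]]])

```text
time_s: 21.7
tool_pos: [568.5, -56.2, 149.5]
ee_rot: [-0.0, 0.973, -0.231, 0.0]
force: [-1.4, -0.1, 2.7]
gripper_width: 15.0
finger_force: 59.5
```

Contact came at 149.5 mm, the height expected for a seated flange. I'll press slightly more to confirm.

Request:
carry_out(series=[[10,[0,0,0.5],[0,0,0]],[10,[0,0,0],[0,0,0]]])

```text
time_s: 21.95
tool_pos: [568.5, -56.2, 149.5]
ee_rot: [0.0, 0.973, -0.231, 0.0]
force: [-3.3, -0.3, 10.0]
gripper_width: 14.8
finger_force: 60.9
```

Request:
carry_out(series=[[10,[0,0,-0.4],[0,0,0]],[40,[0,0,0],[0,0,0]],[40,[0,0,0],[0,0,0]],[40,[0,0,0],[0,0,0]],[40,[0,0,0],[0,0,0]]])

```text
time_s: 22.58
tool_pos: [568.4, -56.2, 149.2]
ee_rot: [-0.0, 0.973, -0.231, -0.0]
force: [0.2, 0.1, -0.3]
gripper_width: 39.8
finger_force: 0.0
```

Request:
carry_out(series=[[40,[0,0,-10],[0,0,0]],[40,[0,0,-30],[0,0,0]],[40,[0,0,-50],[0,0,0]],[40,[0,0,-50],[0,0,0]],[40,[-60,0,0],[0,0,0]]])

```text
time_s: 23.2
tool_pos: [517.5, -29.9, 293.4]
ee_rot: [-0.001, 0.973, -0.232, 0.004]
force: [0.7, 1.3, -1.1]
gripper_width: 40.2
finger_force: 0.0
```

Request:
carry_out(series=[[40,[-60,0,0],[0,0,0]],[40,[-60,0,0],[0,0,0]],[40,[0,0,0],[0,0,0]],[40,[0,0,0],[0,0,0]]])

```text
time_s: 23.7
tool_pos: [408.0, 24.4, 290.1]
ee_rot: [-0.0, 0.973, -0.231, 0.001]
force: [0.3, -0.8, -0.5]
gripper_width: 40.2
finger_force: 0.0
```

```bash
python3 - <<'E'
from h import *
s=camera("scene");t=camera("top")
a=cv2.resize(s[190:290,180:280,::-1],(400,400),interpolation=cv2.INTER_CUBIC);b=cv2.resize(t[165:265,160:260,::-1],(400,400),interpolation=cv2.INTER_CUBIC)
cv2.imwrite("pics/f.png",np.hstack([a,b]))
E
```

```text
(no output)
```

View pics/f.png

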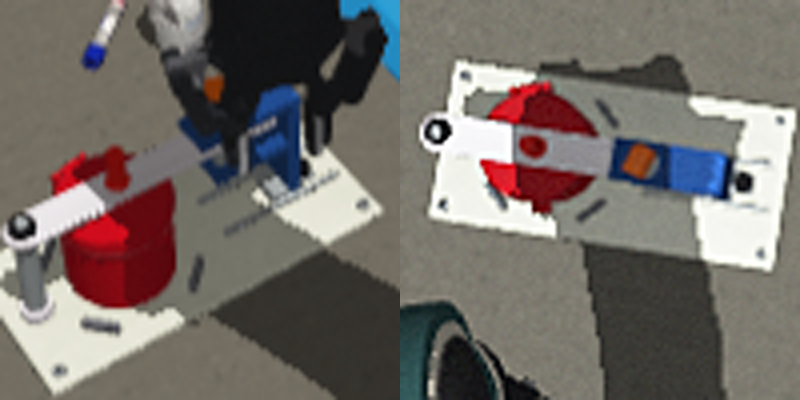

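The top view shows the pin seated on the ear at (638,158), the bar closed and the tin in place. The gripper is clear of everything, so I'll hand the job in.

```bash
python3 -c "
from cell import sign_off
print(sign_off())"
```

```text
the job is handed in; nothing more can be done
None
```

The job is handed in: the bar is closed against its stop, the pin is threaded through both ears with its flange seated (contact at the expected height, about 10 N of press) and released, and the final picture shows the tin in place.

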